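# Rack the demoulded castings in mould order

## Task

Lift the four foam wing castings out of their open moulds and stand them in the drying rack in the same left-to-right order as the moulds, so that each can be traced to its mould: the casting from the leftmost mould in the leftmost place, and so on. Stand each one upright and square across the middle of both rails, its bar down between the four dowels of its place; either end of the bar may point to the front. Keep the castings upright throughout, for they are still soft and must not be tipped over.

Things in the scene. Friction and masses are not known exactly. Their poses are not given: they have to be found in the camera images.
- wing_a: unpainted off-white foam casting, 50 g: bar 117 x 30 mm, 29 mm high, with one upright paddle-shaped wing (in its mould at the end away from the robot). 110 mm to the tip; the wing to grip is 21 mm thick (x), middle at y = +26 mm, z = 72 mm. Origin: middle of the bar's underside; y along the bar, z up. Stands loose and upright in mould_a, origin 18 mm above that mould's underside.
- wing_b: unpainted off-white foam casting, 50 g: bar 108 x 32 mm, 28 mm high, with two upright paddle-shaped wings side by side, centred at y = -17 and +20 mm. 108 mm to the tip; the wing to grip is 21 mm thick (x), middle at y = +20 mm, z = 72 mm. Origin: middle of the bar's underside; y along the bar, z up. Stands loose and upright in mould_b, origin 18 mm above that mould's underside.
- wing_c: unpainted off-white foam casting, 50 g: bar 118 x 31 mm, 27 mm high, with one upright paddle-shaped wing (in its mould at the end near the robot). 111 mm to the tip; the wing to grip is 20 mm thick (x), middle at y = +27 mm, z = 72 mm. Origin: middle of the bar's underside; y along the bar, z up. Stands loose and upright in mould_c, origin 18 mm above that mould's underside.
- wing_e: unpainted off-white foam casting, 50 g: bar 94 x 38 mm, 28 mm high, with one upright paddle-shaped wing, the shortest bar of the four. 104 mm to the tip; the wing to grip is 21 mm thick (x), middle at y = +24 mm, z = 68 mm. Origin: middle of the bar's underside; y along the bar, z up. Stands loose and upright in mould_e, origin 18 mm above that mould's underside.
- mould_a: lower mould half of wing_a, fixed: grey silicone in a plywood casing, 64 mm wide (x), 142 mm long (y), 30 mm high, with a recess 37 x 125 mm, 12 mm deep, in which the bar stands. Origin: middle of the underside; y along the recess. Which mould has which place in the row differs from start to start.
- mould_b: lower mould half of wing_b, fixed: grey silicone in a plywood casing, 64 mm wide (x), 142 mm long (y), 30 mm high, with a recess 39 x 116 mm, 12 mm deep, in which the bar stands. Origin: middle of the underside; y along the recess. Which mould has which place in the row differs from start to start.
- mould_c: lower mould half of wing_c, fixed: grey silicone in a plywood casing, 64 mm wide (x), 142 mm long (y), 30 mm high, with a recess 38 x 126 mm, 12 mm deep, in which the bar stands. Origin: middle of the underside; y along the recess. Which mould has which place in the row differs from start to start.
- mould_e: lower mould half of wing_e, fixed: grey silicone in a plywood casing, 64 mm wide (x), 142 mm long (y), 30 mm high, with a recess 45 x 102 mm, 12 mm deep, in which the bar stands. Origin: middle of the underside; y along the recess. Which mould has which place in the row differs from start to start.
- casting_board: brown plywood board under the moulds, fixed, 150 mm deep (x), 450 mm wide (y), 15 mm thick. Origin: middle of the underside; y runs along the row to the robot's left (within 0.07 rad). The moulds stand on it at y = +126, +42, -42, -126 mm; a dropper bottle at y = +191 mm. Board and rack lie one behind the other, either one nearer.
- drying_rack: wooden rack, fixed: two rails along y (to the robot's left within 0.07 rad), 18 mm wide, at x = -26 and +26 mm, tops at z = 40 mm. Four places, at y = +126, +42, -42, -126 mm, each between four 8 mm dowels, 25 mm tall, on the rails 29 mm either side of its middle (50 mm clear). Bars lie along x. Origin: middle of the underside. A painted wing part and a tape roll stand at its ends.
Not all that is in view belongs to the job. Leave any red look-alike of the wing_a alone. What is shaped like the wing_b but purple is not meant.

How it is judged:
By the outcome, as a careful person would: the job done as asked, in the order asked, and still so for the second after the job is handed in, with the robot touching nothing.
It also fails if it takes over 115 s, if anything falls off the work surface, if the arm or the gripper's body presses on something with over 40 N, if the wrist force passes 120 N, or if a joint passes its speed limit or range.

## Robot

A 6-joint arm with a two-finger parallel gripper is mounted at the origin on the work surface; the furniture and walls round the work are solid. World frame = base frame: x ahead of the robot, y to its left, z up, the work surface at z = 0. Lengths are in m, angles in degrees, forces in N, time in s.
With the tool pointing down it reaches from about 0.375 to 0.9 m from the base axis. Payload 3.1 kg.
Tool frame: the origin (TCP) lies on the centre line of the jaws, within the pads' length; the fingertips stand 17 mm ahead of it and the grasp point (between the pads) lies 2 mm behind it; z points along the fingers, y is the line along which they close (so a half turn about z gives the same grasp; the last joint's range is limited). The gripper opens to 87 mm and grips with 3 to 60 N. Pads are 19 mm wide; open, the fingers measure 117 mm over their backs; the gripper's body (75 mm by 190 mm) begins 51 mm behind the grasp point.
Start: joints at [58.356, 30.224, 82.088, -0, 67.689, -10.227], TCP at [0.228, 0.582, 0.24] pointing down, gripper open.
Joint ranges: [-176.69, 176.69], [-43.24, 126.21], [12.49, 139.97], [-82, 262], [0, 151.66], [-163.58, 163.58]. Speed limits (degrees/s): [159.86, 159.86, 180, 180, 180, 180].

## Interface

Orientations are given as a 3x3 rotation matrix whose columns are the frame's x, y, z axes.
In Python, from rig import bot, imaging, finder gives the robot as it stands. The module is installed in compiled form; this text tells all that it offers.
- The arm moves only by the tool play_rows, never from a script. Its argument "motion" is a list that holds one entry, the list of rows, each a list of 6 numbers: the shift along the tool's x, y, z in shares of 0.4 m (1.0 is 0.4 m), then the turn, a rotation vector about the tool's x, y, z in normalised numbers (1 is 360 degrees). In form: [[[dx, dy, dz, wx, wy, wz], ...]]. A call has 1 to 8 rows; each row is the pose to reach, as a shift and turn from the pose commanded when the call began, along the tool's axes at that moment; what a row does not reach only later rows make up. A row lasts 1/12 s, in which the tool goes at most 41.7 mm and 7.16 degrees, less where a joint would pass 70% of its speed; a pose out of reach is approached as far as the arm can. Shift and turn numbers lie between -1 and 1, and a call with a number outside is refused. A call with a gripper value outside its range is refused whole. "fingers" is the finger opening in m, from 0 to 0.087, set as the call begins (left out, the last holds). The fingers move at their own pace and stop on an object; the grip force is fixed at half the most. Time passes only in rows, so rows that repeat a pose let the fingers close. It gives the time, the measured TCP pose, the force, the opening and the grip force at its end, in the units of the state.
- bot.read_state(): the state, without advancing time (a new reading comes with each control period).
- imaging.capture(name): name is "side" or "top" or "wrist"; returns a dict with "frame" (384x512x3 uint8, red, green, blue), "camera_matrix" (3x3 intrinsics, pixels), "R" (3x3) and "t" (3): a world point X has camera coordinates R X + t. Camera axes: x right, y down, z forward; pixel columns grow to the right and rows downward; lengths in m; the calibration is good to about 2 mm. A picture is of the moment at which its call begins. There is no depth.
- bot.hand_in(): hands the job in; it is judged then, once.
Trained networks look in the newest picture that a camera, given by its name, has taken for a name from the list of things; names that differ only in an ending like _2 or _b are one class to them, and where a whole thing is asked for, a point or a joint stands for the part that bears it (a point fixed in the world has none). Each returns a list of dicts, best first, with "confidence" (0 to 1); they miss things now and then, are a little off and sometimes report something else, mostly with a low value. They report only what shows in the picture. A call takes as long as a camera call. They do not tell look-alikes from the thing itself.
- finder.recognise(camera, name): "at" ([x, y, z] in m, in world coordinates, good to about 4 mm: the middle of the surface that is visible of it).
- finder.outline_of(camera, name): "pixels" (384x512 bool, what is visible of it).
The state is a dict: "time_s": time; "joint_positions": joint angles; "qvel": joint speeds; "tau": joint torques, N m; "position": TCP position; "tcp_rot": TCP orientation; "force": force on the tool from outside, world axes, zero at the start; "moment": the same for the moment, N m; "opening": opening from 0.0 (shut) to 1.0 (fully open); "grasp_force": force on a finger pad.
Only numpy, scipy, OpenCV 4.12 (cv2) and the standard library are available. Lean on these libraries where they do the work, as an engineer would, in place of code of your own. Each camera call takes 0.05 s, during which the arm holds its last target. There are 200 camera calls.

## Working session

There is one attempt and no reset: what is moved stays moved. The work goes in short steps, Python scripts to look and compute and a tool call to move; the robot and the scene stay as the last step left them, time stands still between calls to the robot, and variables do not carry over. Pictures are saved under pics/ and viewed, at most 14 in all, crops included, and the job is handed in when it is done.

Besides the shell and the picture viewer there is one more tool, called after "Request:" as a command line: name --argument value ..., lists and objects as JSON in quotes. play_rows: Moves the arm, as the interface text tells. Its arguments: {"type":"object","properties":{"motion":{"type":"array"},"fingers":{"type":"number"}},"required":["motion"]}

```bash
mkdir -p pics
cat > h.py <<'E'
import numpy as np, cv2
from rig import bot, imaging, finder
def save(n,f,crop=None,s=1):
    im=cv2.cvtColor(f,cv2.COLOR_RGB2BGR)
    if crop: im=im[crop[1]:crop[3],crop[0]:crop[2]]
    cv2.imwrite('pics/'+n+'.png',cv2.resize(im,None,fx=s,fy=s,interpolation=cv2.INTER_CUBIC))
E
python3 - <<'E'
from h import *
s=bot.read_state();print(s['time_s'],np.round(s['position'],4),np.round(s['tcp_rot'],3),s['opening'])
for c in ['top','side']:
    d=imaging.capture(c);save(c+'0',d['frame'],s=1.5)
    C=-d['R'].T@d['t'];print(c,C.round(3),d['R'].round(3).tolist(),d['camera_matrix'].round(1).tolist())
    for n in ['wing_a','wing_b','wing_c','wing_e','mould_a','mould_b','mould_c','mould_e','casting_board','drying_rack']:
        print(n,[(np.round(r['at'],3).tolist(),round(r['confidence'],2)) for r in finder.recognise(c,n)])
E
```

```text
0.0 [0.2278 0.5812 0.2386] [[-0.931  0.365 -0.001]
 [ 0.365  0.931 -0.002]
 [ 0.    -0.002 -1.   ]] 1.0008913914865276
top [ 0.276 -0.049  0.946] [[-0.0, -1.0, 0.028], [-0.984, -0.005, -0.179], [0.179, -0.027, -0.983]] [[436.6, 0.0, 257.9], [0.0, 436.6, 197.2], [0.0, 0.0, 1.0]]
wing_a [([0.432, -0.303, 0.024], 0.92), ([0.27, -0.214, 0.07], 0.8), ([0.418, 0.156, 0.092], 0.73), ([0.432, -0.007, 0.06], 0.62), ([0.435, 0.076, 0.059], 0.6), ([0.433, -0.088, 0.056], 0.58)]
wing_b [([0.432, -0.303, 0.024], 0.92), ([0.27, -0.214, 0.07], 0.8), ([0.418, 0.156, 0.092], 0.73), ([0.432, -0.007, 0.06], 0.62), ([0.435, 0.076, 0.059], 0.6), ([0.433, -0.088, 0.056], 0.58)]
wing_c [([0.432, -0.303, 0.024], 0.92), ([0.27, -0.214, 0.07], 0.8), ([0.418, 0.156, 0.092], 0.73), ([0.432, -0.007, 0.06], 0.62), ([0.435, 0.076, 0.059], 0.6), ([0.433, -0.088, 0.056], 0.58)]
wing_e [([0.432, -0.303, 0.024], 0.92), ([0.27, -0.214, 0.07], 0.8), ([0.418, 0.156, 0.092], 0.73), ([0.432, -0.007, 0.06], 0.62), ([0.435, 0.076, 0.059], 0.6), ([0.433, -0.088, 0.056], 0.58)]
mould_a [([0.428, -0.005, 0.048], 0.95), ([0.41, 
[... 1466 characters left out ...]
, 0.8), ([0.271, -0.239, 0.054], 0.69), ([0.445, -0.328, 0.03], 0.67)]
mould_a [([0.367, 0.128, 0.042], 0.76), ([0.416, -0.121, 0.034], 0.67), ([0.373, 0.054, 0.041], 0.67), ([0.376, -0.031, 0.042], 0.58)]
mould_b [([0.367, 0.128, 0.042], 0.76), ([0.416, -0.121, 0.034], 0.67), ([0.373, 0.054, 0.041], 0.67), ([0.376, -0.031, 0.042], 0.58)]
mould_c [([0.367, 0.128, 0.042], 0.76), ([0.416, -0.121, 0.034], 0.67), ([0.373, 0.054, 0.041], 0.67), ([0.376, -0.031, 0.042], 0.58)]
mould_e [([0.367, 0.128, 0.042], 0.76), ([0.416, -0.121, 0.034], 0.67), ([0.373, 0.054, 0.041], 0.67), ([0.376, -0.031, 0.042], 0.58)]
casting_board [([0.405, -0.15, 0.014], 0.73)]
drying_rack [([0.596, -0.134, 0.037], 0.7)]
```

View pics/top0.png

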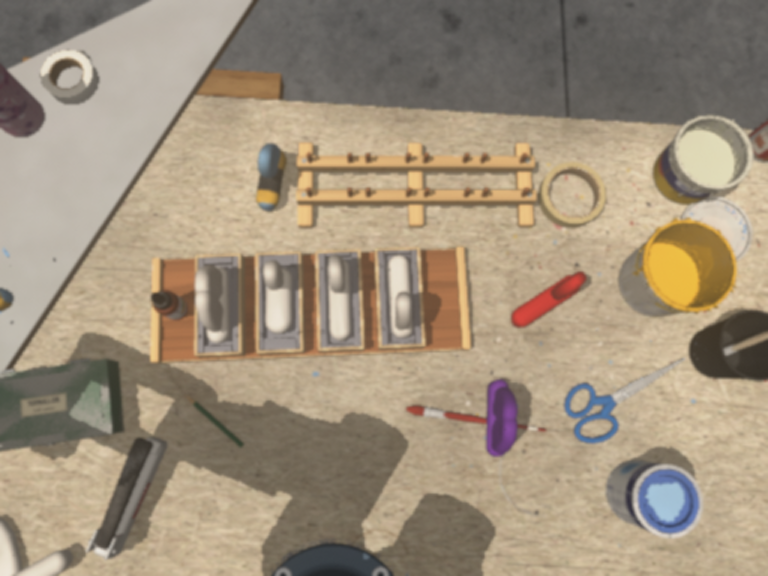

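View pics/side0.png

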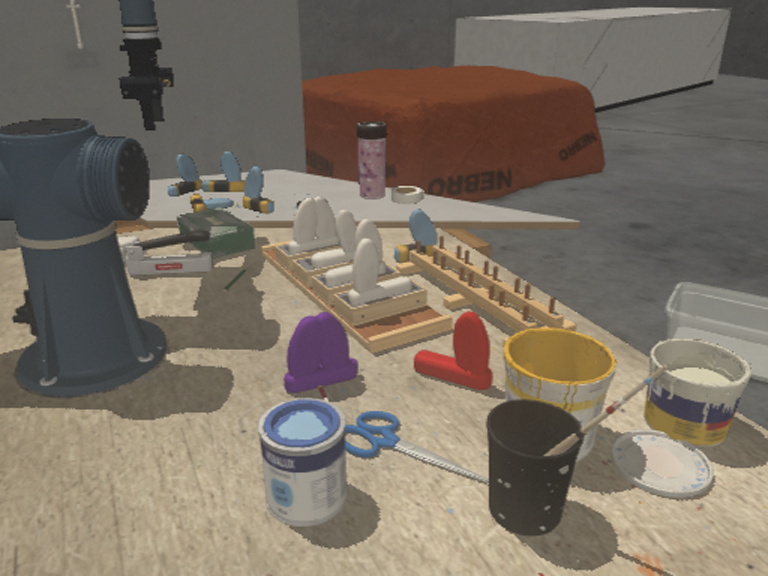

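The top view shows the moulds left to right at about (218,300), (280,300), (340,300) and (402,300). By shape they hold b (two wings), e (short, wide bar), a (wing at far end) and c (wing at near end). The rack is at (416,180). The red (550,300) and purple (502,417) look-alikes are to be left alone. Next I'll confirm this in an enlarged crop and measure from it.

Run:
```python
from h import *
d=imaging.capture('top');save('m',d['frame'],(95,155,320,250),3.5);save('r',d['frame'],(170,85,370,160),4)
np.savez('top.npz',**{k:d[k] for k in d})
```

```text
(no output)
```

View pics/m.png

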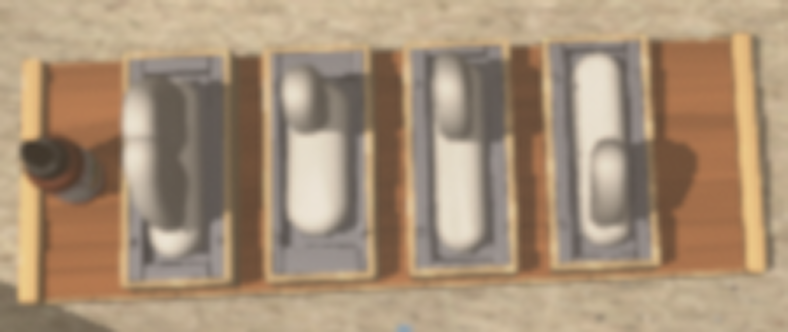

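View pics/r.png

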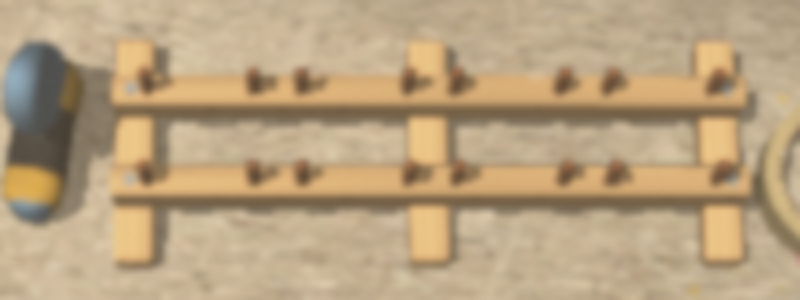

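Confirmed in the crop: b (two wings, 170,150), e (short wide bar, 315,150), a (far wing, 455,150), c (near wing, 603,150). In the rack crop the dowel tops are at rows of about 72 and 165.

```bash
cat >> h.py <<'E'
def proj(d,X):
    p=(np.asarray(X)@d['R'].T+d['t'])@d['camera_matrix'].T
    return p[:,:2]/p[:,2:]
def unproj(d,uv,z):
    uv=np.atleast_2d(uv);r=np.c_[uv,np.ones(len(uv))]@np.linalg.inv(d['camera_matrix']).T@d['R']
    C=-d['R'].T@d['t'];return C+r*((z-C[2])/r[:,2])[:,None]
def fit(d,loc,uv,x0):
    from scipy.optimize import least_squares
    def W(p):
        c,s=np.cos(p[2]),np.sin(p[2]);return np.c_[loc[:,0]*c-loc[:,1]*s+p[0],loc[:,0]*s+loc[:,1]*c+p[1],loc[:,2]]
    r=least_squares(lambda p:(proj(d,W(p))-uv).ravel(),x0,loss='soft_l1')
    return r.x,(proj(d,W(r.x))-uv)
E
python3 - <<'E'
from h import *
d=dict(np.load('top.npz'))
dy=[.155,.097,.071,.013,-.013,-.071,-.097,-.155]
loc=np.array([[x,y,.065] for x in(.026,-.026) for y in dy])
u=[146,256,303,409,459,566,613,720];u2=[146,256,303,409,459,566,616,723]
uv=np.array([[a,71] for a in u]+[[a,164] for a in u2])/4+[170,85]
p,r=fit(d,loc,uv,[.61,-.1,0]);print('rack',p.round(4),r.round(1).tolist())
q=[[(124,58),(228,52),(232,285),(124,288)],[(264,52),(369,47),(376,277),(268,282)],[(404,48),(508,43),(518,270),(412,275)],[(545,43),(648,38),(660,265),(553,270)]]
loc=[];uv=[]
for c,m in zip(q,[.126,.042,-.042,-.126]):
    for (a,b),k in zip([(1,1),(1,-1),(-1,-1),(-1,1)],c):
        loc.append([a*.071,m+b*.032,.045]);uv.append(k)
loc=np.array(loc);uv=np.array(uv)/3.5+[95,155]
b,r=fit(d,loc,uv,[.43,0,0]);print('board',b.round(4),r.round(1).tolist())
for n,P,z in [('e near bar',(317,237),.047),('a near',(460,254),.047),('c far',(598,50),.047),('c near',(606,246),.047),('b near',(174,256),.047),('b wing far',(142,110),.12),('b wing near',(146,180),.12),('e wing',(300,97),.12),('a wing',(452,95),.12),('c wing',(608,182),.12)]:
    w=unproj(d,np.array(P)/3.5+[95,155],z)[0]; R=np.array([[np.cos(b[2]),-np.sin(b[2])],[np.sin(b[2]),np.cos(b[2])]])
    print(n,w.round(4),'in board',((w[:2]-b[:2])@R).round(4))
E
```

```text
rack [ 0.6159 -0.1181  0.0101] [[-0.7, -0.1], [-0.9, -0.0], [-0.5, -0.0], [0.2, 0.0], [-0.2, 0.0], [0.1, 0.1], [0.4, 0.1], [0.5, 0.1], [-1.0, -0.0], [-0.9, -0.0], [-0.3, -0.0], [0.6, -0.0], [0.3, -0.0], [0.8, -0.0], [0.5, -0.0], [0.9, -0.0]]
board [0.4318 0.0331 0.0476] [[-0.1, -0.8], [0.8, -0.3], [0.2, 0.4], [-0.4, 0.9], [0.0, -0.7], [0.4, -0.5], [0.1, 0.8], [-0.3, 0.8], [-0.1, -1.1], [0.4, -0.9], [0.3, 1.0], [-0.4, 0.9], [-0.8, -1.3], [-0.2, -1.0], [0.3, 0.6], [-0.0, 0.5]]
e near bar [0.3854 0.0749 0.047 ] in board [-0.0444  0.044 ]
a near [ 0.3756 -0.0093  0.047 ] in board [-0.0582 -0.0397]
c far [ 0.4998 -0.0911  0.047 ] in board [ 0.062  -0.1273]
c near [ 0.3806 -0.0955  0.047 ] in board [-0.0573 -0.126 ]
b near [0.3739 0.1581 0.047 ] in board [-0.0519  0.1276]
b wing far [0.4461 0.1624 0.12  ] in board [0.0204 0.1284]
b wing near [0.4073 0.1583 0.12  ] in board [-0.0185  0.1262]
e wing [0.4539 0.0765 0.12  ] in board [0.0241 0.0423]
a wing [ 0.4556 -0.007   0.12  ] in board [ 0.0218 -0.0412]
c wing [ 0.4073 -0.093   0.12  ] in board [-0.0305 -0.1248]
```

```bash
cat >> h.py <<'E'
from scipy.spatial.transform import Rotation as Ro
BD=np.array([.4318,.0331,.0476]); RK=np.array([.6159,-.1181,.0101])
def loc2w(F,x,y): c,s=np.cos(F[2]),np.sin(F[2]); return np.array([F[0]+c*x-s*y,F[1]+s*x+c*y])
N='beac'; Y=[.126,.042,-.042,-.126]; GX=dict(b=.021,e=.025,a=.025,c=-.026); GL=dict(b=.020,e=.024,a=.026,c=-.027); GZ=dict(b=.072,e=.068,a=.072,c=.072)
def Rt(t): return np.array([[-np.cos(t),-np.sin(t),0],[-np.sin(t),np.cos(t),0],[0,0,-1.]])
def row(pos,t):
    s=bot.read_state();R=np.array(s['tcp_rot']);v=R.T@(np.array(pos)-s['position']);w=Ro.from_matrix(R.T@Rt(t)).as_rotvec(degrees=True)
    return np.r_[v.round(4),w.round(2)].tolist()
def pick(n,z=None): p=loc2w(BD,GX[n],Y[N.index(n)]); return np.r_[p,z or .031+GZ[n]],BD[2]
def place(n,z=None): p=loc2w(RK,GL[n],Y[N.index(n)]); return np.r_[p,z or .038+GZ[n]],RK[2]
E
python3 -c "
from h import *
print(row(*pick('b',.24)))
for n in N: print(n,pick(n)[0].round(4),place(n)[0].round(4))"
```

```text
[-0.3575, -0.3129, -0.0004, 0.0, 0.0, -24.14]
b [0.4468 0.16   0.103 ] [0.6346 0.0081 0.11  ]
e [0.4548 0.0762 0.099 ] [ 0.6395 -0.0759  0.106 ]
a [ 0.4588 -0.0077  0.103 ] [ 0.6423 -0.1598  0.11  ]
c [ 0.4118 -0.094   0.103 ] [ 0.5902 -0.2444  0.11  ]
```

Careful with the scale: shifts go in shares of 0.4 m and turns go in shares of 360 degrees. That gives: -0.3575 m is -0.8938, -0.313 m is -0.7825, -24.14 degrees is -0.0671.

Request:
play_rows --motion '[[[-0.8938,-0.7825,-0.0375,0,0,-0.0671],[-0.8938,-0.7825,-0.0375,0,0,-0.0671],[-0.8938,-0.7825,-0.0375,0,0,-0.0671],[-0.8938,-0.7825,-0.0375,0,0,-0.0671],[-0.8938,-0.7825,-0.0375,0,0,-0.0671],[-0.8938,-0.7825,-0.0375,0,0,-0.0671],[-0.8938,-0.7825,-0.0375,0,0,-0.0671],[-0.8938,-0.7825,-0.0375,0,0,-0.0671]]]' --fingers 0.055

```text
time_s: 1.82
position: [0.38, 0.2882, 0.2503]
tcp_rot: [[-0.999, -0.048, 0.001], [-0.048, 0.999, 0.0], [-0.001, 0.0, -1.0]]
force: [0.4, 0.1, -0.1]
opening: 0.635
grasp_force: 0.0
```

```bash
python3 -c "
from h import *
s=bot.read_state();print(s['time_s'],s['position'],s['opening'],s['qvel'])
print(row(*pick('b',.255)))"
```

```text
1.8167 [0.38002157 0.2882433  0.25029208] 0.6349824314126652 [-61.45679191  -9.09540424  11.53776889  -0.1134751   -3.61614122
 -60.52942275]
[-0.0605, -0.1313, -0.0047, 0.02, 0.04, 0.02]
```

Scaled: -0.129 m is -0.3225, -0.06 m is -0.15.

Request:
play_rows --motion '[[[-0.15,-0.3225,-0.0125,0,0,0],[-0.15,-0.3225,-0.0125,0,0,0],[-0.15,-0.3225,-0.0125,0,0,0],[-0.15,-0.3225,-0.0125,0,0,0],[-0.15,-0.3225,-0.0125,0,0,0],[-0.15,-0.3225,-0.0125,0,0,0],[-0.15,-0.3225,-0.0125,0,0,0]]]'

```text
time_s: 2.4
position: [0.4448, 0.1645, 0.2548]
tcp_rot: [[-0.999, -0.047, -0.001], [-0.047, 0.999, 0.0], [0.001, 0.001, -1.0]]
force: [0.0, 1.0, 0.1]
opening: 0.633
grasp_force: 0.0
```

```bash
python3 -c "
from h import *
print(row(*pick('b')))
d=imaging.capture('wrist');save('w1',d['frame'],s=1.5)
C=-d['R'].T@d['t'];print(C)
for n in N: print(n,proj(d,[np.r_[loc2w(BD,GL[n],Y[N.index(n)]),.14]]))
for y in Y:
  print(proj(d,[np.r_[loc2w(BD,a*.071,y+b*.032),.045] for a,b in [(1,1),(1,-1),(-1,-1),(-1,1)]]).round()*1.5)
"
```

```text
[-0.0019, -0.0047, 0.1518, 0.03, -0.05, -0.01]
[0.37721453 0.16143432 0.39979035]
b [[251.0021938  192.21494618]]
e [[161.32265352 196.28205773]]
a [[ 71.93848043 198.27362949]]
c [[-31.42737439 141.10933659]]
[[415.5 318. ]
 [342.  318. ]
 [337.5 145.5]
 [418.5 145.5]]
[[318.  318. ]
 [244.5 318. ]
 [229.5 145.5]
 [312.  145.5]]
[[222.  318. ]
 [147.  316.5]
 [123.  145.5]
 [204.  145.5]]
[[124.5 316.5]
 [ 49.5 316.5]
 [ 15.  145.5]
 [ 97.5 145.5]]
```

View pics/w1.png

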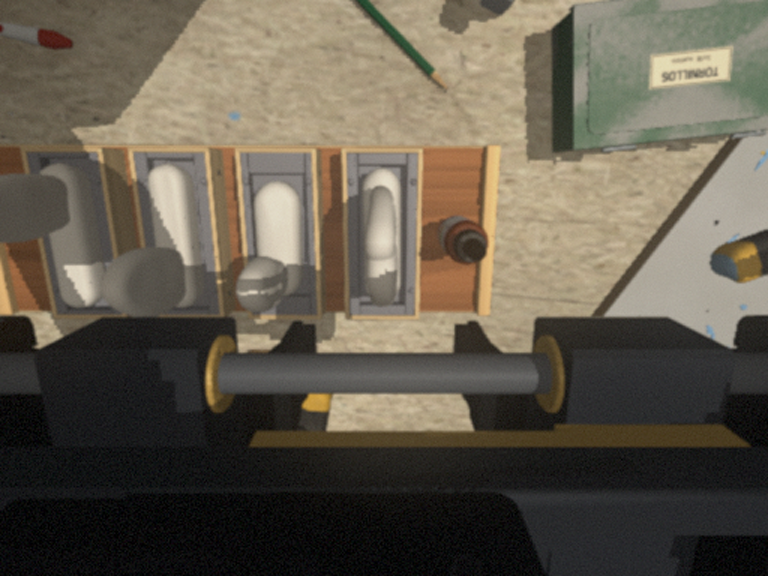

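The mould corners fall on the predicted pixels: mould b is at (342–420,145–318), with wing b's tips at (380,225) and, in shadow, (378,290). Going down.

Scaled: 0.09 m is 0.225, -0.002 m is -0.005.

Request:
play_rows --motion '[[[-0.0025,-0.005,0.225,0,0,0],[-0.0025,-0.005,0.225,0,0,0],[-0.0025,-0.005,0.225,0,0,0],[-0.0025,-0.005,0.225,0,0,0],[-0.0025,-0.005,0.225,0,0,0]]]'

```text
time_s: 2.87
position: [0.4466, 0.1629, 0.1655]
tcp_rot: [[-0.999, -0.049, -0.0], [-0.049, 0.999, 0.0], [0.0, 0.0, -1.0]]
force: [-0.1, 0.5, -0.3]
opening: 0.638
grasp_force: 0.0
```

```bash
python3 -c "
from h import *
print(row(*pick('b')))"
```

```text
[-0.0001, -0.003, 0.0625, 0.01, -0.01, 0.08]
```

Scaled: 0.0625 m is 0.1563, -0.003 m is -0.0075.

Request:
play_rows --motion '[[[0,-0.0075,0.1,0,0,0],[0,-0.0075,0.1563,0,0,0],[0,-0.0075,0.1563,0,0,0],[0,-0.0075,0.1563,0,0,0],[0,-0.0075,0.1563,0,0,0]]]'

```text
time_s: 3.28
position: [0.4484, 0.1595, 0.1045]
tcp_rot: [[-0.999, -0.048, 0.004], [-0.048, 0.999, 0.0], [-0.004, 0.0, -1.0]]
force: [-0.8, 0.6, 0.4]
opening: 0.637
grasp_force: 0.0
```

Request:
play_rows --motion '[[[0,0,0,0,0,0],[0,0,0,0,0,0],[0,0,0,0,0,0],[0,0,0,0,0,0],[0,0,0,0,0,0],[0,0,0,0,0,0]]]' --fingers 0.0

```text
time_s: 3.78
position: [0.4468, 0.159, 0.1026]
tcp_rot: [[-0.999, -0.047, 0.0], [-0.047, 0.999, 0.0], [-0.0, 0.0, -1.0]]
force: [0.6, 0.1, -0.8]
opening: 0.269
grasp_force: 0.1
```

Scaled: -0.14 m is -0.35, -0.1 m is -0.25.

Request:
play_rows --motion '[[[0,0,0,0,0,0],[0,0,0,0,0,0],[0,0,0,0,0,0],[0,0,-0.025,0,0,0],[0,0,-0.075,0,0,0],[0,0,-0.15,0,0,0],[0,0,-0.25,0,0,0],[0,0,-0.35,0,0,0]]]'

```text
time_s: 4.45
position: [0.4455, 0.1589, 0.243]
tcp_rot: [[-0.999, -0.047, -0.004], [-0.047, 0.999, -0.0], [0.004, -0.0, -1.0]]
force: [1.7, 0.1, -1.6]
opening: 0.225
grasp_force: 29.8
```

```bash
python3 -c "
from h import *
print(row(*place('b',.243)))"
```

```text
[-0.1817, -0.1596, -0.0007, -0.01, -0.2, 2.13]
```

Scaled: -0.181 m is -0.4525, -0.07 m is -0.175, 1.7 degrees is 0.0047.

Request:
play_rows --motion '[[[-0.05,-0.045,0,0,0,0.0008],[-0.125,-0.11,0,0,0,0.0017],[-0.2,-0.175,0,0,0,0.0028],[-0.275,-0.2425,0,0,0,0.0036],[-0.35,-0.3075,0,0,0,0.0047],[-0.4125,-0.3625,0,0,0,0.0056],[-0.4525,-0.3975,0,0,0,0.0058],[-0.4525,-0.3975,0,0,0,0.0058]]]'

```text
time_s: 5.12
position: [0.6389, 0.005, 0.2416]
tcp_rot: [[-1.0, -0.007, 0.003], [-0.007, 1.0, -0.002], [-0.003, -0.002, -1.0]]
force: [0.1, 1.1, -0.1]
opening: 0.226
grasp_force: 29.8
```

```bash
python3 -c "
from h import *
d=imaging.capture('side');save('s1',d['frame'],(180,110,420,260),3)
d=imaging.capture('wrist');save('w2',d['frame'],s=1.5)
print(1.5*proj(d,[np.r_[loc2w(RK,x,.126+y),.065] for x in(.026,-.026) for y in (.029,-.029)]))
print(row(*place('b',.145)))
"
```

```text
[[423.70463178 272.22640493]
 [347.61007512 272.29687388]
 [425.21961682 202.94385654]
 [346.0552289  203.02383798]]
[-0.0002, -0.0003, 0.0963, 0.05, -0.14, -0.04]
```

View pics/w2.png

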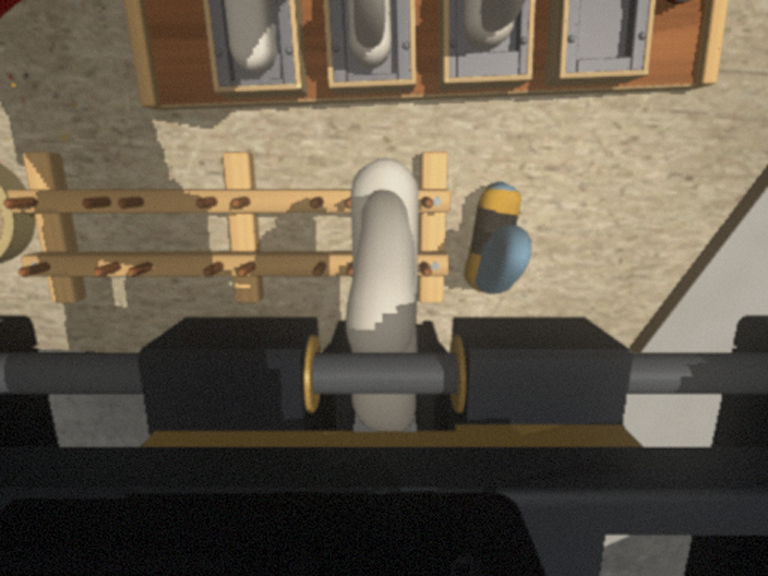

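View pics/s1.png

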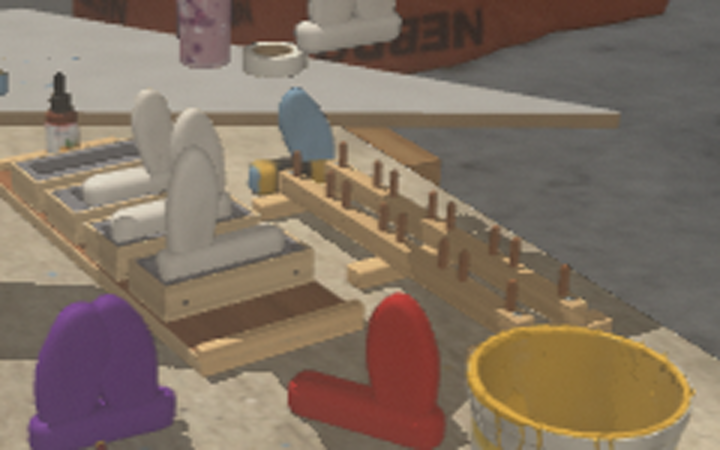

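Casting b hangs level in the grip above place 1. Its bar spans columns 352–418, its near end is at row 158, and the dowel is at (428,203). I'll check the hang along x, then lower.

```bash
python3 -c "
from h import *
d=imaging.capture('wrist');z=bot.read_state()['position'][2]
print(unproj(d,np.array([[385,158],[352,200],[418,200]])/1.5,z-.070+.014), loc2w(RK,-.054,.126))
print(unproj(d,np.array([[428,203],[316,203],[240,203],[208,203],[428,265],[319,265],[248,265]])/1.5,.065).round(4))
print([loc2w(RK,x,y).round(4).tolist() for x in(-.026,.026) for y in(.155,.071,.013)])
print(row(*place('b',.145)))
"
```

```text
[[ 0.55957172  0.00807761  0.18542547]
 [ 0.57817904 -0.0068165   0.18542547]
 [ 0.57786812  0.02336705  0.18542547]] [0.56063018 0.00734818]
[[ 0.5863  0.0401  0.065 ]
 [ 0.5872 -0.042   0.065 ]
 [ 0.5878 -0.0976  0.065 ]
 [ 0.588  -0.1211  0.065 ]
 [ 0.6327  0.0417  0.065 ]
 [ 0.6335 -0.041   0.065 ]
 [ 0.6341 -0.0948  0.065 ]]
[[0.5883, 0.0366], [0.5892, -0.0474], [0.5898, -0.1054], [0.6403, 0.0372], [0.6412, -0.0468], [0.6418, -0.1048]]
[-0.001, -0.0011, 0.0964, 0.05, -0.17, 0.02]
```

```bash
sed -i 's/-.1181,.0101/-.1166,.0101/' h.py; python3 -c "
from h import *
print(row(*place('b')))
"
```

```text
[-0.0011, 0.0003, 0.1314, 0.05, -0.17, 0.02]
```

Request:
play_rows --motion '[[[-0.0025,0.0013,0.05,0,0,0],[-0.0025,0.0013,0.125,0,0,0],[-0.0025,0.0013,0.1875,0,0,0],[-0.0025,0.0013,0.2125,0,0,0],[-0.0025,0.0013,0.225,0,0,0],[-0.0025,0.0013,0.225,0,0,0],[-0.0025,0.0013,0.225,0,0,0]]]'

```text
time_s: 5.85
position: [0.6366, 0.0097, 0.1536]
tcp_rot: [[-1.0, -0.011, 0.002], [-0.011, 1.0, -0.0], [-0.002, -0.0, -1.0]]
force: [0.2, -0.1, -0.6]
opening: 0.223
grasp_force: 29.8
```

```bash
python3 -c "
from h import *
print(row(*place('b')))
d=imaging.capture('wrist');save('w3',d['frame'],(150,80,360,230),3.5)
"
```

```text
[0.0021, -0.0, 0.0436, -0.01, 0.1, 0.08]
```

View pics/w3.png

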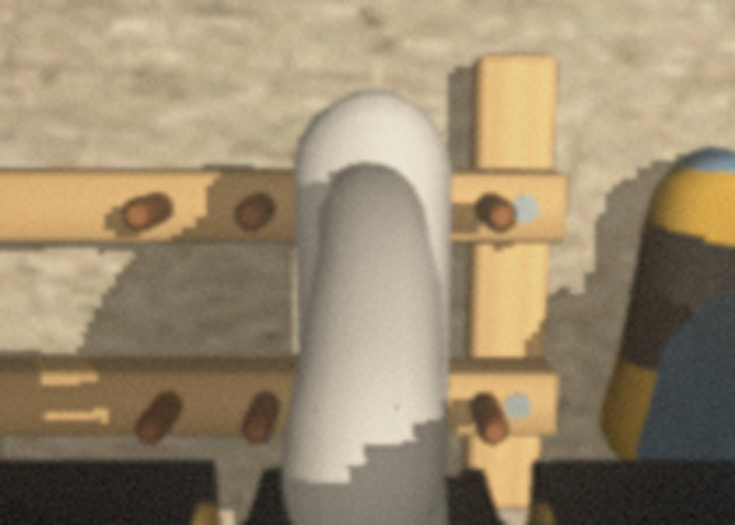

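The bar (297–450) is centred between the dowels of place 1 (254 and 497). Lowering and releasing.

Scaled: 0.043 m is 0.1075, 0.042 m is 0.105.

Request:
play_rows --motion '[[[0.005,0,0.0375,0,0,0],[0.005,0,0.075,0,0,0],[0.005,0,0.095,0,0,0],[0.005,0,0.105,0,0,0],[0.005,0,0.1075,0,0,0],[0.005,0,0.1075,0,0,0],[0.005,0,0.1075,0,0,0]]]'

```text
time_s: 6.48
position: [0.6348, 0.0091, 0.1103]
tcp_rot: [[-1.0, -0.011, 0.002], [-0.011, 1.0, -0.0], [-0.002, -0.0, -1.0]]
force: [-0.4, -0.1, -0.2]
opening: 0.224
grasp_force: 29.8
```

Request:
play_rows --motion '[[[0,0,0,0,0,0],[0,0,0,0,0,0],[0,0,0,0,0,0],[0,0,0,0,0,0],[0,0,0,0,0,0],[0,0,0,0,0,0]]]' --fingers 0.055

```text
time_s: 6.98
position: [0.6341, 0.0093, 0.1095]
tcp_rot: [[-1.0, -0.011, 0.0], [-0.011, 1.0, -0.0], [-0.0, -0.0, -1.0]]
force: [0.7, -0.4, -0.9]
opening: 0.58
grasp_force: 0.0
```

Scaled: -0.13 m is -0.325, -0.12 m is -0.3.

Request:
play_rows --motion '[[[0,0,-0.05,0,0,0],[0,0,-0.125,0,0,0],[0,0,-0.2125,0,0,0],[0,0,-0.3,0,0,0],[0,0,-0.325,0,0,0]]]'

```text
time_s: 7.4
position: [0.6371, 0.0089, 0.2455]
tcp_rot: [[-1.0, -0.011, 0.01], [-0.011, 1.0, -0.002], [-0.01, -0.002, -1.0]]
force: [1.1, -0.2, 1.4]
opening: 0.632
grasp_force: 0.0
```

```bash
python3 -c "
from h import *
d=imaging.capture('wrist');save('w4',d['frame'],s=1.5)
print(row(*pick('e',.23)))
"
```

```text
[0.1818, 0.0694, 0.0134, -0.12, 0.63, -2.1]
```

View pics/w4.png

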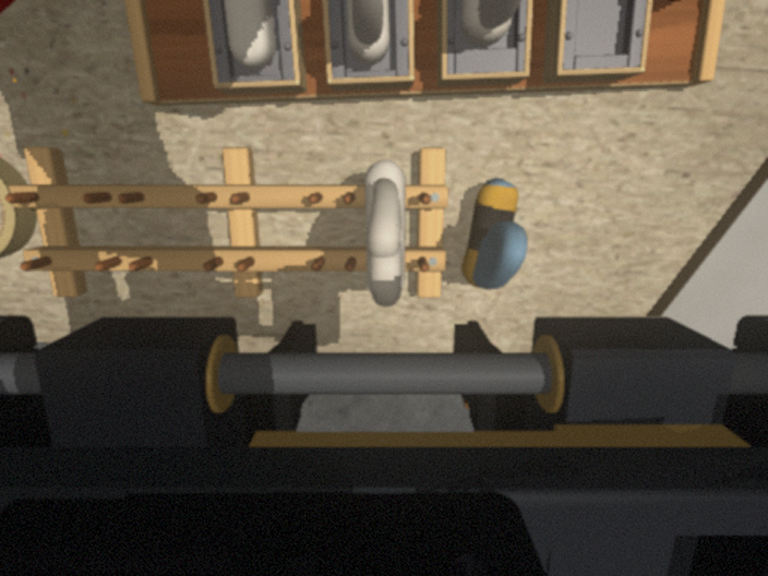

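Casting b stands centred in place 1 (bar at 385,160–305). Next is e.

Scaled: 0.18 m is 0.45, 0.069 m is 0.1725, -2.1 degrees is -0.0058.

Request:
play_rows --motion '[[[0.45,0.1725,0.05,0,0,-0.0058],[0.45,0.1725,0.05,0,0,-0.0058],[0.45,0.1725,0.05,0,0,-0.0058],[0.45,0.1725,0.05,0,0,-0.0058],[0.45,0.1725,0.05,0,0,-0.0058],[0.45,0.1725,0.05,0,0,-0.0058],[0.45,0.1725,0.05,0,0,-0.0058],[0.45,0.1725,0.05,0,0,-0.0058]]]'

```text
time_s: 8.12
position: [0.454, 0.0762, 0.2191]
tcp_rot: [[-0.999, -0.048, 0.001], [-0.048, 0.999, -0.0], [-0.001, -0.0, -1.0]]
force: [0.5, 0.3, 0.3]
opening: 0.631
grasp_force: 0.0
```

```bash
python3 -c "
from h import *
print(row(*pick('e')))
"
```

```text
[-0.0007, 0.0, 0.1201, -0.01, 0.04, 0.01]
```

Scaled: 0.12 m is 0.3, 0.04 m is 0.1.

Request:
play_rows --motion '[[[-0.0013,0,0.1,0,0,0],[-0.0013,0,0.1875,0,0,0],[-0.0013,0,0.25,0,0,0],[-0.0013,0,0.2875,0,0,0],[-0.0013,0,0.3,0,0,0],[-0.0013,0,0.3,0,0,0],[-0.0013,0,0.3,0,0,0]]]'

```text
time_s: 8.7
position: [0.4551, 0.076, 0.0994]
tcp_rot: [[-0.999, -0.047, 0.001], [-0.047, 0.999, -0.0], [-0.001, -0.0, -1.0]]
force: [0.1, -0.8, 0.0]
opening: 0.627
grasp_force: 0.0
```

Request:
play_rows --motion '[[[0,0,0,0,0,0],[0,0,0,0,0,0],[0,0,0,0,0,0],[0,0,0,0,0,0],[0,0,0,0,0,0],[0,0,0,0,0,0],[0,0,0,0,0,0],[0,0,0,0,0,0]]]' --fingers 0.0

```text
time_s: 9.37
position: [0.4539, 0.0764, 0.0997]
tcp_rot: [[-0.999, -0.048, 0.0], [-0.048, 0.999, -0.0], [-0.0, -0.0, -1.0]]
force: [-0.3, 0.2, 3.4]
opening: 0.23
grasp_force: 30.0
```

Scaled: -0.14 m is -0.35, -0.13 m is -0.325.

Request:
play_rows --motion '[[[0,0,0,0,0,0],[0,0,-0.025,0,0,0],[0,0,-0.075,0,0,0],[0,0,-0.15,0,0,0],[0,0,-0.25,0,0,0],[0,0,-0.325,0,0,0],[0,0,-0.35,0,0,0],[0,0,-0.35,0,0,0]]]'

```text
time_s: 10.03
position: [0.4557, 0.0763, 0.2423]
tcp_rot: [[-0.999, -0.048, 0.007], [-0.048, 0.999, -0.001], [-0.007, -0.001, -1.0]]
force: [-0.0, -0.4, -0.9]
opening: 0.231
grasp_force: 30.0
```

```bash
python3 -c "
from h import *
print(row(*place('e',.24)))"
```

```text
[-0.1763, -0.1592, 0.0037, -0.04, 0.41, 2.16]
```

Scaled: -0.1775 m is -0.4438, -0.163 m is -0.4075, 2.15 degrees is 0.006.

Request:
play_rows --motion '[[[-0.05,-0.045,0,0,0,0.0008],[-0.125,-0.1125,0,0,0,0.0017],[-0.2,-0.18,0,0,0,0.0028],[-0.275,-0.2475,0,0,0,0.0036],[-0.35,-0.315,0,0,0,0.0047],[-0.4075,-0.3675,0,0,0,0.0056],[-0.4438,-0.3975,0,0,0,0.006],[-0.4438,-0.3975,0,0,0,0.006]]]'

```text
time_s: 10.7
position: [0.6412, -0.0774, 0.2367]
tcp_rot: [[-1.0, -0.007, 0.0], [-0.007, 1.0, -0.001], [-0.0, -0.001, -1.0]]
force: [0.7, 0.6, 0.3]
opening: 0.23
grasp_force: 30.0
```

Request:
play_rows --motion '[[[0,0,0.05,0,0,0],[0,0,0.125,0,0,0],[0,0,0.1875,0,0,0],[0,0,0.2125,0,0,0],[0,0,0.22,0,0,0],[0,0,0.22,0,0,0],[0,0,0.22,0,0,0]]]'

```text
time_s: 11.28
position: [0.6392, -0.074, 0.1523]
tcp_rot: [[-1.0, -0.01, 0.001], [-0.01, 1.0, -0.0], [-0.001, -0.0, -1.0]]
force: [-0.1, 0.3, -0.3]
opening: 0.234
grasp_force: 30.0
```

```bash
python3 -c "
from h import *
print(row(*place('e')))
d=imaging.capture('wrist');save('w5',d['frame'],(150,80,360,230),3.5)
z=bot.read_state()['position'][2]
print(((proj(d,[np.r_[loc2w(RK,-.026,.042+y),.065] for y in (.029,-.029)])-[150,80])*3.5).round(),((proj(d,[np.r_[loc2w(RK,x,.042),z-.066+.014] for x in (-.047,)])-[150,80])*3.5).round())
"
```

```text
[-0.0002, -0.0004, 0.0463, -0.02, 0.08, 0.02]
[[497. 209.]
 [242. 208.]] [[369. 111.]]
```

View pics/w5.png

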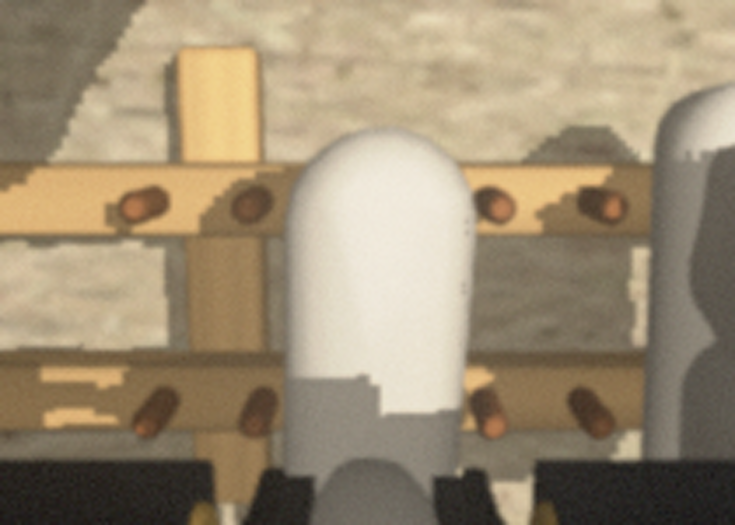

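Bar e (287–472) is between the dowels (250 and 498). It sits about 3 mm too far and 1° askew, so I'll correct both while lowering.

Scaled: 0.0455 m is 0.1138, 0.042 m is 0.105, -1 degrees is -0.0028.

Request:
play_rows --motion '[[[0.0075,-0.0013,0.0125,0,0,-0.0028],[0.0075,-0.0013,0.05,0,0,-0.0028],[0.0075,-0.0013,0.0875,0,0,-0.0028],[0.0075,-0.0013,0.105,0,0,-0.0028],[0.0075,-0.0013,0.1138,0,0,-0.0028],[0.0075,-0.0013,0.1138,0,0,-0.0028],[0.0075,-0.0013,0.1138,0,0,-0.0028]]]'

```text
time_s: 11.92
position: [0.6363, -0.0748, 0.1068]
tcp_rot: [[-1.0, -0.028, 0.002], [-0.028, 1.0, -0.001], [-0.002, -0.001, -1.0]]
force: [-0.2, -0.1, 0.5]
opening: 0.23
grasp_force: 30.0
```

Request:
play_rows --motion '[[[0,0,0,0,0,0],[0,0,0,0,0,0],[0,0,0,0,0,0],[0,0,0,0,0,0],[0,0,0,0,0,0],[0,0,0,0,0,0]]]' --fingers 0.055

```text
time_s: 12.42
position: [0.6357, -0.0746, 0.1059]
tcp_rot: [[-1.0, -0.027, 0.0], [-0.027, 1.0, 0.0], [-0.0, 0.0, -1.0]]
force: [-0.7, 1.1, 0.7]
opening: 0.586
grasp_force: 0.0
```

Scaled: -0.125 m is -0.3125, -0.12 m is -0.3.

Request:
play_rows --motion '[[[0,0,-0.05,0,0,0],[0,0,-0.125,0,0,0],[0,0,-0.2125,0,0,0],[0,0,-0.3,0,0,0],[0,0,-0.3125,0,0,0],[0,0,-0.3125,0,0,0]]]'

```text
time_s: 12.92
position: [0.6376, -0.0751, 0.2345]
tcp_rot: [[-1.0, -0.028, 0.007], [-0.028, 1.0, -0.002], [-0.007, -0.002, -1.0]]
force: [-0.5, -0.2, 0.1]
opening: 0.628
grasp_force: 0.0
```

```bash
python3 -c "
from h import *
d=imaging.capture('wrist');save('w6',d['frame'],s=1.5)
print(row(*pick('a',.22)))
"
```

```text
[0.1754, 0.0718, 0.0116, -0.04, 0.13, -1.15]
```

View pics/w6.png

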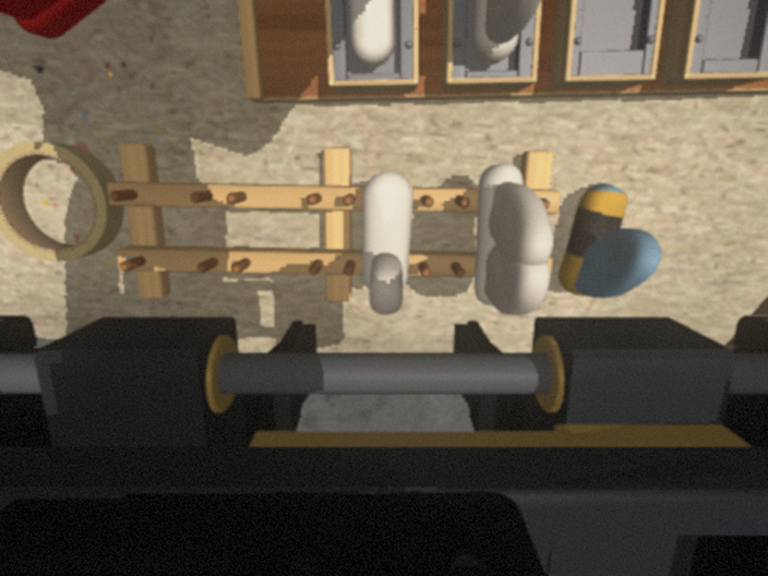

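Casting e stands in place 2 (bar at 387,172–312). Next is a.

Scaled: 0.175 m is 0.4375, 0.072 m is 0.18, -1.2 degrees is -0.0033.

Request:
play_rows --motion '[[[0.4375,0.18,0.0275,0,0,-0.0033],[0.4375,0.18,0.0275,0,0,-0.0033],[0.4375,0.18,0.0275,0,0,-0.0033],[0.4375,0.18,0.0275,0,0,-0.0033],[0.4375,0.18,0.0275,0,0,-0.0033],[0.4375,0.18,0.0275,0,0,-0.0033],[0.4375,0.18,0.0275,0,0,-0.0033],[0.4375,0.18,0.0275,0,0,-0.0033]]]'

```text
time_s: 13.63
position: [0.4593, -0.0076, 0.2193]
tcp_rot: [[-0.999, -0.048, -0.0], [-0.048, 0.999, -0.0], [0.0, -0.0, -1.0]]
force: [0.2, -0.9, 0.1]
opening: 0.631
grasp_force: 0.0
```

```bash
python3 -c "
from h import *
print(row(*pick('a')))
"
```

```text
[0.0005, 0.0, 0.1163, -0.0, -0.01, 0.04]
```

Scaled: 0.116 m is 0.29, 0.04 m is 0.1.

Request:
play_rows --motion '[[[0.0013,0,0.1,0,0,0],[0.0013,0,0.1875,0,0,0],[0.0013,0,0.25,0,0,0],[0.0013,0,0.2825,0,0,0],[0.0013,0,0.29,0,0,0],[0.0013,0,0.29,0,0,0],[0.0013,0,0.29,0,0,0]]]'

```text
time_s: 14.22
position: [0.4595, -0.0079, 0.104]
tcp_rot: [[-0.999, -0.048, 0.001], [-0.048, 0.999, -0.0], [-0.001, -0.0, -1.0]]
force: [0.5, -0.1, 0.2]
opening: 0.632
grasp_force: 0.0
```

Request:
play_rows --motion '[[[0,0,0,0,0,0],[0,0,0,0,0,0],[0,0,0,0,0,0],[0,0,0,0,0,0],[0,0,0,0,0,0],[0,0,0,0,0,0],[0,0,0,0,0,0],[0,0,0,0,0,0]]]' --fingers 0.0

```text
time_s: 14.88
position: [0.4584, -0.0074, 0.1041]
tcp_rot: [[-0.999, -0.048, 0.0], [-0.048, 0.999, -0.0], [-0.0, -0.0, -1.0]]
force: [-0.6, -0.2, 2.7]
opening: 0.221
grasp_force: 29.8
```

Scaled: -0.14 m is -0.35, -0.13 m is -0.325.

Request:
play_rows --motion '[[[0,0,0,0,0,0],[0,0,-0.025,0,0,0],[0,0,-0.075,0,0,0],[0,0,-0.15,0,0,0],[0,0,-0.25,0,0,0],[0,0,-0.325,0,0,0],[0,0,-0.35,0,0,0],[0,0,-0.35,0,0,0]]]'

```text
time_s: 15.55
position: [0.4601, -0.0078, 0.2468]
tcp_rot: [[-0.999, -0.049, 0.007], [-0.049, 0.999, -0.002], [-0.007, -0.002, -1.0]]
force: [0.8, -0.5, -1.2]
opening: 0.226
grasp_force: 29.8
```

```bash
python3 -c "
from h import *
print(row(*place('a',.242)))"
```

```text
[-0.1747, -0.1592, 0.0064, -0.12, 0.4, 2.21]
```

Scaled: -0.176 m is -0.44, -0.163 m is -0.4075, 2.15 degrees is 0.006.

Request:
play_rows --motion '[[[-0.05,-0.045,0,0,0,0.0008],[-0.125,-0.1125,0,0,0,0.0017],[-0.2,-0.18,0,0,0,0.0028],[-0.275,-0.2475,0,0,0,0.0036],[-0.35,-0.315,0,0,0,0.0047],[-0.4075,-0.3675,0,0,0,0.0056],[-0.44,-0.3975,0,0,0,0.006],[-0.44,-0.3975,0,0,0,0.006]]]'

```text
time_s: 16.22
position: [0.6439, -0.1609, 0.241]
tcp_rot: [[-1.0, -0.008, -0.0], [-0.008, 1.0, -0.001], [0.0, -0.001, -1.0]]
force: [-0.4, 0.5, -0.5]
opening: 0.224
grasp_force: 29.8
```

Scaled: 0.088 m is 0.22, 0.085 m is 0.2125.

Request:
play_rows --motion '[[[0,0,0.05,0,0,0],[0,0,0.125,0,0,0],[0,0,0.1875,0,0,0],[0,0,0.2125,0,0,0],[0,0,0.22,0,0,0],[0,0,0.22,0,0,0],[0,0,0.22,0,0,0]]]'

```text
time_s: 16.8
position: [0.6423, -0.1577, 0.1568]
tcp_rot: [[-1.0, -0.011, 0.001], [-0.011, 1.0, -0.001], [-0.001, -0.001, -1.0]]
force: [0.4, -0.2, 0.8]
opening: 0.225
grasp_force: 29.8
```

```bash
python3 -c "
from h import *
print(row(*place('a')))
d=imaging.capture('wrist');save('w7',d['frame'],(150,80,360,230),3.5)
z=bot.read_state()['position'][2]
print(((proj(d,[np.r_[loc2w(RK,-.026,-.042+y),.065] for y in (.029,-.029)])-[150,80])*3.5).round(),((proj(d,[np.r_[loc2w(RK,-.0585,-.042),z-.070+.014]])-[150,80])*3.5).round())
"
```

```text
[0.0, -0.0006, 0.0468, -0.03, 0.08, 0.06]
[[494. 197.]
 [244. 197.]] [[369.  36.]]
```

View pics/w7.png

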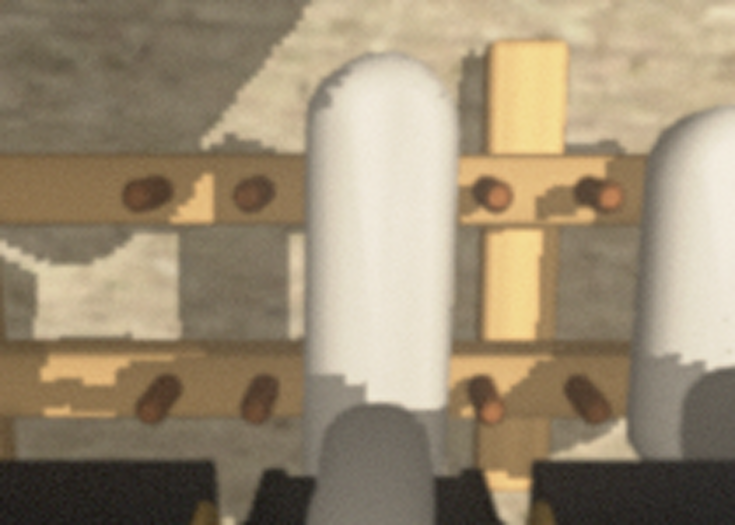

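Bar a (306–456) is between the dowels (252 and 493), about 3 mm far and 1.5 mm left. Correcting and setting down.

Scaled: 0.0455 m is 0.1138, -0.0015 m is -0.0038, -0.8 degrees is -0.0022.

Request:
play_rows --motion '[[[0.0075,-0.0038,0.0125,0,0,-0.0022],[0.0075,-0.0038,0.05,0,0,-0.0022],[0.0075,-0.0038,0.0875,0,0,-0.0022],[0.0075,-0.0038,0.105,0,0,-0.0022],[0.0075,-0.0038,0.1138,0,0,-0.0022],[0.0075,-0.0038,0.1138,0,0,-0.0022],[0.0075,-0.0038,0.1138,0,0,-0.0022]]]'

```text
time_s: 17.43
position: [0.6393, -0.1596, 0.1114]
tcp_rot: [[-1.0, -0.025, 0.002], [-0.025, 1.0, -0.001], [-0.002, -0.001, -1.0]]
force: [0.1, 1.3, -0.3]
opening: 0.22
grasp_force: 29.9
```

Request:
play_rows --motion '[[[0,0,0,0,0,0],[0,0,0,0,0,0],[0,0,0,0,0,0],[0,0,0,0,0,0],[0,0,0,0,0,0],[0,0,0,0,0,0]]]' --fingers 0.055

```text
time_s: 17.93
position: [0.6388, -0.1593, 0.1104]
tcp_rot: [[-1.0, -0.025, -0.0], [-0.025, 1.0, -0.0], [0.0, -0.0, -1.0]]
force: [-0.2, -0.9, -0.4]
opening: 0.581
grasp_force: 0.0
```

Scaled: -0.12 m is -0.3, -0.11 m is -0.275.

Request:
play_rows --motion '[[[0,0,-0.05,0,0,0],[0,0,-0.125,0,0,0],[0,0,-0.2125,0,0,0],[0,0,-0.275,0,0,0],[0,0,-0.3,0,0,0],[0,0,-0.3,0,0,0]]]'

```text
time_s: 18.43
position: [0.6404, -0.1599, 0.2337]
tcp_rot: [[-1.0, -0.025, 0.006], [-0.025, 1.0, -0.003], [-0.006, -0.003, -1.0]]
force: [0.1, 0.8, -0.6]
opening: 0.628
grasp_force: 0.0
```

```bash
python3 -c "
from h import *
print(row(*pick('c',.22)))
"
```

```text
[0.2269, 0.0716, 0.0121, -0.17, 0.34, -1.3]
```

Scaled: 0.226 m is 0.565, 0.072 m is 0.18, -1.3 degrees is -0.0036.

Request:
play_rows --motion '[[[0.565,0.18,0.0275,0,0,-0.0036],[0.565,0.18,0.0275,0,0,-0.0036],[0.565,0.18,0.0275,0,0,-0.0036],[0.565,0.18,0.0275,0,0,-0.0036],[0.565,0.18,0.0275,0,0,-0.0036],[0.565,0.18,0.0275,0,0,-0.0036],[0.565,0.18,0.0275,0,0,-0.0036],[0.565,0.18,0.0275,0,0,-0.0036]]]'

```text
time_s: 19.1
position: [0.4084, -0.0916, 0.218]
tcp_rot: [[-0.999, -0.047, -0.004], [-0.047, 0.999, 0.002], [0.004, 0.002, -1.0]]
force: [0.5, -0.5, 0.9]
opening: 0.632
grasp_force: 0.0
```

```bash
python3 -c "
from h import *
print(row(*pick('c')), bot.read_state()['position'])
"
```

```text
[-0.0038, -0.0028, 0.115, 0.13, -0.22, -0.03] [ 0.4083933  -0.09160871  0.21802709]
```

Scaled: 0.05 m is 0.125, 0.03 m is 0.075.

Request:
play_rows --motion '[[[-0.0025,-0.0025,0.075,0,0,0],[-0.0025,-0.0025,0.1125,0,0,0],[-0.0025,-0.0025,0.125,0,0,0],[-0.0025,-0.0025,0.125,0,0,0]]]'

```text
time_s: 19.43
position: [0.4122, -0.0939, 0.1678]
tcp_rot: [[-0.999, -0.047, -0.003], [-0.047, 0.999, 0.002], [0.003, 0.002, -1.0]]
force: [-0.7, -0.8, 0.2]
opening: 0.632
grasp_force: 0.0
```

```bash
python3 -c "
from h import *
print(row(*pick('c')), bot.read_state()['position'])
"
```

```text
[0.0002, -0.0002, 0.0648, 0.1, -0.17, -0.01] [ 0.41221178 -0.09390686  0.16776453]
```

Scaled: 0.0645 m is 0.1613, 0.062 m is 0.155.

Request:
play_rows --motion '[[[0,0,0.075,0,0,0],[0,0,0.125,0,0,0],[0,0,0.155,0,0,0],[0,0,0.1613,0,0,0],[0,0,0.1613,0,0,0],[0,0,0.1613,0,0,0]]]'

```text
time_s: 19.93
position: [0.4131, -0.0943, 0.1055]
tcp_rot: [[-0.999, -0.048, 0.001], [-0.048, 0.999, -0.001], [-0.001, -0.001, -1.0]]
force: [0.0, 0.4, -0.7]
opening: 0.633
grasp_force: 0.0
```

Request:
play_rows --motion '[[[0,0,0,0,0,0],[0,0,0,0,0,0],[0,0,0,0,0,0],[0,0,0,0,0,0],[0,0,0,0,0,0],[0,0,0,0,0,0],[0,0,0,0,0,0],[0,0,0,0,0,0]]]' --fingers 0.0

```text
time_s: 20.6
position: [0.4121, -0.0939, 0.105]
tcp_rot: [[-0.999, -0.048, 0.0], [-0.048, 0.999, -0.0], [-0.0, -0.0, -1.0]]
force: [0.2, -0.4, 1.4]
opening: 0.228
grasp_force: 30.0
```

Scaled: -0.14 m is -0.35, -0.13 m is -0.325.

Request:
play_rows --motion '[[[0,0,0,0,0,0],[0,0,-0.025,0,0,0],[0,0,-0.075,0,0,0],[0,0,-0.15,0,0,0],[0,0,-0.25,0,0,0],[0,0,-0.325,0,0,0],[0,0,-0.35,0,0,0],[0,0,-0.35,0,0,0]]]'

```text
time_s: 21.27
position: [0.4138, -0.0946, 0.2476]
tcp_rot: [[-0.999, -0.048, 0.006], [-0.048, 0.999, -0.003], [-0.006, -0.004, -1.0]]
force: [0.1, -0.3, -0.2]
opening: 0.229
grasp_force: 30.0
```

```bash
python3 -c "
from h import *
print(row(*place('c',.242)))"
```

```text
[-0.1691, -0.1565, 0.0073, -0.2, 0.36, 2.16]
```

Scaled: -0.17 m is -0.425, -0.16 m is -0.4, 1.6 degrees is 0.0044.

Request:
play_rows --motion '[[[-0.05,-0.045,0,0,0,0.0008],[-0.125,-0.1125,0,0,0,0.0017],[-0.2,-0.18,0,0,0,0.0028],[-0.275,-0.25,0,0,0,0.0036],[-0.35,-0.3175,0,0,0,0.0042],[-0.4,-0.3675,0,0,0,0.0044],[-0.425,-0.3925,0,0,0,0.0044],[-0.425,-0.3925,0,0,0,0.0044]]]'

```text
time_s: 21.93
position: [0.591, -0.245, 0.242]
tcp_rot: [[-1.0, -0.018, -0.001], [-0.018, 1.0, 0.0], [0.001, 0.0, -1.0]]
force: [0.4, -0.4, -1.1]
opening: 0.228
grasp_force: 30.0
```

Scaled: 0.088 m is 0.22, 0.085 m is 0.2125.

Request:
play_rows --motion '[[[0,0,0.05,0,0,0],[0,0,0.125,0,0,0],[0,0,0.1875,0,0,0],[0,0,0.2125,0,0,0],[0,0,0.22,0,0,0],[0,0,0.22,0,0,0],[0,0,0.22,0,0,0]]]'

```text
time_s: 22.52
position: [0.5898, -0.2427, 0.1578]
tcp_rot: [[-1.0, -0.02, 0.001], [-0.02, 1.0, -0.001], [-0.001, -0.001, -1.0]]
force: [0.1, -0.1, -0.4]
opening: 0.224
grasp_force: 30.0
```

```bash
python3 -c "
from h import *
print(row(*place('c',.112)))
d=imaging.capture('wrist');save('w8',d['frame'],(150,80,360,230),3.5)
z=bot.read_state()['position'][2]
print(((proj(d,[np.r_[loc2w(RK,-.026,-.126+y),.065] for y in (.029,-.029)])-[150,80])*3.5).round(),((proj(d,[np.r_[loc2w(RK,-.059,-.126),z-.072+.014]])-[150,80])*3.5).round())
"
```

```text
[-0.0003, -0.0001, 0.0458, -0.04, 0.07, 0.55]
[[489. 419.]
 [252. 416.]] [[372. 310.]]
```

View pics/w8.png

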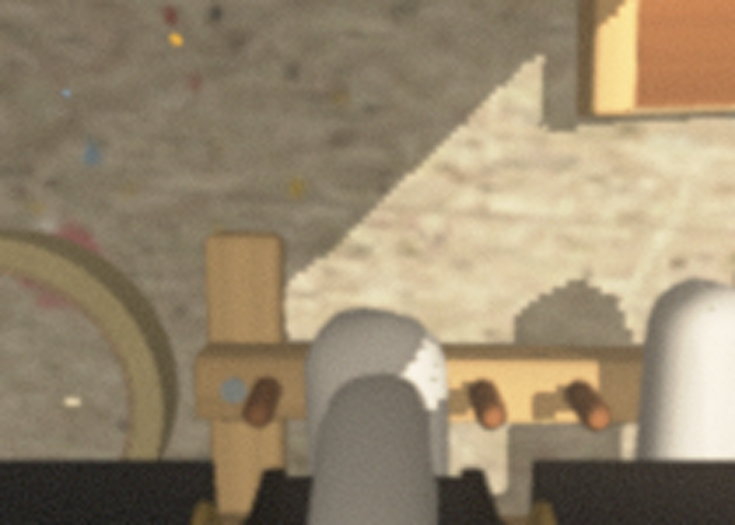

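Bar c (306–448) is centred between the dowels (258 and 493), and its near end is at row 309 as predicted. Setting down.

Scaled: 0.0452 m is 0.113, 0.042 m is 0.105.

Request:
play_rows --motion '[[[0,0,0.0125,0,0,0],[0,0,0.05,0,0,0],[0,0,0.0875,0,0,0],[0,0,0.105,0,0,0],[0,0,0.113,0,0,0],[0,0,0.113,0,0,0],[0,0,0.113,0,0,0]]]'

```text
time_s: 23.15
position: [0.59, -0.243, 0.1126]
tcp_rot: [[-1.0, -0.02, 0.002], [-0.02, 1.0, -0.001], [-0.002, -0.001, -1.0]]
force: [0.6, 0.0, -1.2]
opening: 0.229
grasp_force: 30.0
```

Request:
play_rows --motion '[[[0,0,0,0,0,0],[0,0,0,0,0,0],[0,0,0,0,0,0],[0,0,0,0,0,0],[0,0,0,0,0,0],[0,0,0,0,0,0]]]' --fingers 0.055

```text
time_s: 23.65
position: [0.5894, -0.2426, 0.1118]
tcp_rot: [[-1.0, -0.02, 0.0], [-0.02, 1.0, -0.0], [-0.0, -0.0, -1.0]]
force: [0.7, 0.3, 0.1]
opening: 0.583
grasp_force: 0.0
```

Scaled: -0.16 m is -0.4, -0.02 m is -0.05.

Request:
play_rows --motion '[[[0,0,-0.05,0,0,0],[0,0,-0.125,0,0,0],[0,0,-0.2125,0,0,0],[0,0,-0.3,0,0,0],[0,0,-0.375,0,0,0],[0.1,0,-0.4,0,0,0],[0.2,0,-0.4,0,0,0],[0.3,0,-0.4,0,0,0]]]'

```text
time_s: 24.32
position: [0.4688, -0.2451, 0.273]
tcp_rot: [[-1.0, -0.021, 0.002], [-0.021, 1.0, -0.002], [-0.002, -0.002, -1.0]]
force: [0.5, -0.6, -0.6]
opening: 0.631
grasp_force: 0.0
```

Request:
play_rows --motion '[[[0.1,0.1,0,0,0,0],[0.15,0.25,0,0,0,0],[0.15,0.35,0,0,0,0],[0.15,0.45,0,0,0,0],[0.15,0.55,0,0,0,0],[0.15,0.65,0,0,0,0],[0.15,0.75,0,0,0,0],[0.15,0.75,0,0,0,0]]]'

```text
time_s: 24.98
position: [0.4022, 0.057, 0.272]
tcp_rot: [[-1.0, -0.021, -0.0], [-0.021, 1.0, 0.001], [0.0, 0.001, -1.0]]
force: [-0.1, -0.5, 0.3]
opening: 0.633
grasp_force: 0.0
```

```bash
python3 -c "
from h import *
a=imaging.capture('top')['frame'][75:170,160:380];b=imaging.capture('side')['frame'][110:235,240:410]
a=cv2.resize(a,(704,304),interpolation=2);b=cv2.resize(b,(400,294),interpolation=2)
c=np.zeros((598,704,3),np.uint8);c[:304]=a;c[304:,:400]=b;save('f',c)
print(bot.read_state()['time_s'])
"
```

```text
25.0833
```

View pics/f.png

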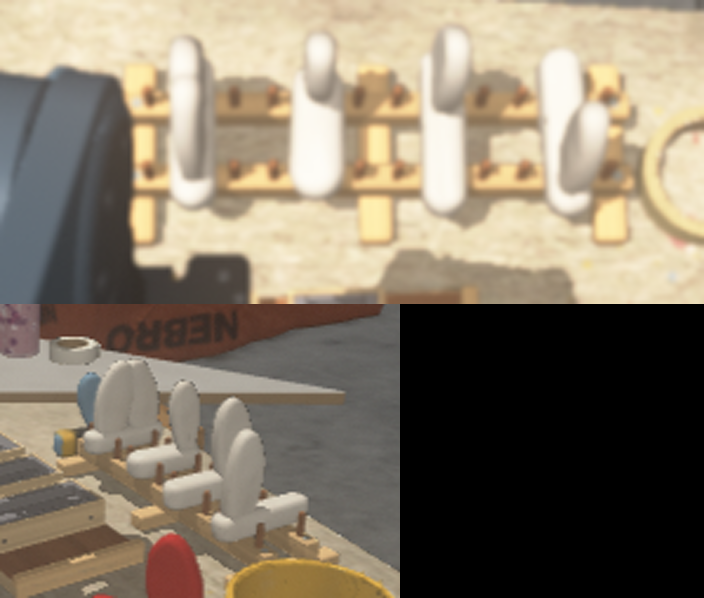

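The picture shows all four upright in the order b, e, a, c. c (bar from 558,50 to 570,213) looks slightly skewed, so I'll compute it from the bar ends.

```bash
python3 -c "
from h import *
d=dict(np.load('top.npz'));c,s=np.cos(RK[2]),np.sin(RK[2]);R=np.array([[c,-s],[s,c]])
P=dict(b=[(193,208)],e=[(316,197)],a=[(444,213)],c=[(559,48),(571,214)])
for k in P:
  print(k,[((unproj(d,np.array(p)/3.2+[160,75],.054)[0,:2]-RK[:2])@R).round(4).tolist() for p in P[k]])
# side edges of bars, (row60/row190): c
for k,q in dict(b=[(170,214,185),(170,212,120)],c=[(541,580,70),(547,585,150),(550,590,195)],a=[(422,467,185),(422,465,130)],e=[(291,343,175),(295,343,110)]).items():
  print(k,[((unproj(d,np.array([(l+r)/2,v])/3.2+[160,75],.054)[0,:2]-RK[:2])@R).round(4).tolist() for l,r,v in q])
"
```

```text
b [[-0.0533, 0.1229]]
e [[-0.0458, 0.0412]]
a [[-0.057, -0.044]]
c [[0.0602, -0.126], [-0.0578, -0.1291]]
b [[-0.0374, 0.1236], [0.0082, 0.1246]]
c [[0.0443, -0.1264], [-0.0129, -0.1277], [-0.0445, -0.129]]
a [[-0.0375, -0.0449], [0.0012, -0.0453]]
e [[-0.0304, 0.0404], [0.0154, 0.0385]]
```

```bash
python3 -c "
from rig import bot
print(bot.hand_in())"
```

```text
the job is handed in; nothing more can be done
None
```

The four castings stand upright in the drying rack in mould order, left to right b, e, a, c; the last picture puts each within about 3 mm of its place's middle, and the job was handed in at about 25 s.

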